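Set out the ground bushings by size on the inspection rail

ROBOT

A 6-joint arm with a two-finger parallel gripper is mounted at the origin on the work surface. World frame = base frame: x ahead of the robot, y to its left, z up, the work surface at z = 0. Lengths are in m, angles in degrees, forces in N, time in s.
With the tool pointing down it reaches from about 0.35 to 0.875 m from the base axis. Payload 4.2 kg.
Tool frame: the origin (TCP) lies at the very end of the fingers, on their centre line; the grasp point (between the pads) lies behind it (r.grip_point_offset is the z of the grasp point in the tool frame, in m); z points along the fingers, y is the direction in which the jaws open and shut (so a half turn about z gives the same grasp; the last joint's range is limited). The gripper opens to 87 mm and grips with 3 to 60 N. Pads are 19 mm wide; open, the fingers measure 117 mm over their backs; the gripper's body (75 mm by 190 mm) begins 51 mm behind the grasp point.
Start: joints at [91.593, 22.042, 0.453, 0, -68.411, -14.817], TCP at [0.143, 0.608, 0.223] pointing down, gripper open.
Joint ranges: [-179.83, 179.83], [-69.29, 118.12], [-61.27, 80.66], [-181.25, 117.63], [-171.15, -9.14], [-177.46, 177.46]. Speed limits (degrees/s): [159.86, 159.86, 180, 180, 180, 180].

INTERFACE

Orientations are given as a 3x3 rotation matrix whose columns are the frame's x, y, z axes.
In Python, from station import r, capture, workorder gives the robot as it stands. The module is installed in compiled form; this text tells all that it offers.
- The arm moves only by the shell command python3 -m crank 'ROWS'. ROWS is JSON, a list of rows, each an object with "delta_rot": the turn, a rotation vector about the tool's x, y, z in rad, a list of three; "linear": the shift along the tool's x, y, z in m, a list of three; "gripper": the opening in per cent of the stroke, from 0 (shut) to 100 (fully open). A call has 1 to 10 rows; each row shifts and turns the commanded pose from where the row before left it, along the tool's axes as they then stand; what a row does not reach is not made up. A row lasts 1/8 s, in which the tool goes at most 62.5 mm and 10.7 degrees, less where a joint would pass 70% of its speed; a pose out of reach is approached as far as the arm can. A call is refused whole if a number of a shift passes 0.0625 or a number of a turn 0.188, either way. A call with a gripper value outside its range is refused whole. The fingers move at their own pace and stop on an object; the grip force is fixed at half the most. Time passes only in rows, so rows that do not move let the fingers close. It gives the time, the measured TCP pose, the force and the opening at its end, in the units of the state.
- r.sense(): the state, without advancing time (a new reading comes with each control period).
- capture(name): name is "scene" or "top"; returns a dict with "img" (420x560x3 uint8, blue, green, red), "fx", "fy", "cx", "cy" (pixels), "world_from_camera" (4x4, takes a point from camera to world coordinates). Camera axes: x right, y down, z forward; pixel columns grow to the right and rows downward; lengths in m; the calibration is good to about 2 mm. A picture is of the moment at which its call begins. There is no depth.
- workorder.finish_job(): hands the job in, once; it reports no verdict.
The state is a dict: "time_s": time; "joints": joint angles; "joint_velocities": joint speeds; "effort": joint torques, N m; "tcp_pos": TCP position; "ee_rot": TCP orientation; "wrist_force": force on the tool from outside, world axes, zero at the start; "moment": the same for the moment, N m; "gripper_width": opening from 0.0 (shut) to 1.0 (fully open).
Only numpy, scipy, OpenCV 4.12 (cv2) and the standard library are available. Lean on these libraries where they do the work, as an engineer would, in place of code of your own. Each camera call takes 0.05 s, during which the arm holds its last target.

TASK

Set the four bronze bushings out for measuring on the rubber pads of the steel rail, one standing upright in the middle of each pad, in order of outer diameter: the largest on the pad next to the upright steel stop block, the smallest farthest from it. Leave the dial gauge standing where it is.

Things in the scene. Friction and masses are not known exactly. Their poses are not given: they have to be found in the camera images.
- bushing_58: the largest of four plain bronze bushings (short upright tubes, bore through): outer diameter 58 mm, bore 36 mm, height 36 mm, about 500 g. It stands upright on the bench at the start. Origin at the centre of its underside; z along its axis, up.
- bushing_46: the second largest of four plain bronze bushings (short upright tubes, bore through): outer diameter 46 mm, bore 28 mm, height 52 mm, about 470 g. It stands upright on the bench at the start. Origin at the centre of its underside; z along its axis, up.
- bushing_34: the third largest of four plain bronze bushings (short upright tubes, bore through): outer diameter 34 mm, bore 20 mm, height 32 mm, about 160 g. It stands upright on the bench at the start. Origin at the centre of its underside; z along its axis, up.
- bushing_24: the smallest of four plain bronze bushings (short upright tubes, bore through): outer diameter 24 mm, bore 13 mm, height 46 mm, about 130 g. It stands upright on the bench at the start. Origin at the centre of its underside; z along its axis, up.
- pad_a: one of four identical black rubber pads, fixed discs 66 mm in diameter and 3 mm thick, in a straight row 80 mm apart along the top of a fixed steel rail (480 mm long, 74 mm wide, 20 mm high) that lies crosswise on the bench. Which of the four letters lies where in the row changes. Origin at the centre of the pad's underside, on the rail's top face 20 mm above the bench; the pad's top is 3 mm above the origin; z up.
- pad_b: one of four identical black rubber pads, fixed discs 66 mm in diameter and 3 mm thick, in a straight row 80 mm apart along the top of a fixed steel rail (480 mm long, 74 mm wide, 20 mm high) that lies crosswise on the bench. Which of the four letters lies where in the row changes. Origin at the centre of the pad's underside, on the rail's top face 20 mm above the bench; the pad's top is 3 mm above the origin; z up.
- pad_c: one of four identical black rubber pads, fixed discs 66 mm in diameter and 3 mm thick, in a straight row 80 mm apart along the top of a fixed steel rail (480 mm long, 74 mm wide, 20 mm high) that lies crosswise on the bench. Which of the four letters lies where in the row changes. Origin at the centre of the pad's underside, on the rail's top face 20 mm above the bench; the pad's top is 3 mm above the origin; z up.
- pad_d: one of four identical black rubber pads, fixed discs 66 mm in diameter and 3 mm thick, in a straight row 80 mm apart along the top of a fixed steel rail (480 mm long, 74 mm wide, 20 mm high) that lies crosswise on the bench. Which of the four letters lies where in the row changes. Origin at the centre of the pad's underside, on the rail's top face 20 mm above the bench; the pad's top is 3 mm above the origin; z up.
- stop: the fixed stop: an upright dark steel block, 60 mm across the rail, 30 mm along it and 50 mm high, with two bolt heads 4 mm high on top, standing on one end of the rail (either end, it changes) in line with the row; the centre of the nearest pad is 80 mm from its centre. At the rail's other end there is only a low round clamp nut, 32 mm wide and 12 mm high. Origin at the centre of its underside, on the rail's top face; y lies along the rail, x across it, z up.
- gauge: dial gauge on a stand, loose on the bench at the robot's right, beyond the rail's end: black base 50 by 60 mm and 50 mm high, steel column to 140 mm, round dial 52 mm wide at 125 mm height, held out on an arm to its +y side, its centre 58 mm from the column. Origin at the centre of the base's underside, z up.
Mind the look-alikes: they are no part of the job. Leave any green look-alike of the bushing_24 alone.

How it is judged (in metres and radians):
At the end, for the whole second after the job is handed in: Each bushing stands upright (within 0.1 rad) and at rest on a pad, its centre within 12 mm of the pad's centre, in order of diameter from the stop: 58 mm on the nearest pad, then 46, 34 and 24 mm on the farthest; all released, and the dial gauge within 20 mm of where it stood ((horizontal distance between bushing_58 and pad_a below 0.012 m or horizontal distance between bushing_58 and pad_b below 0.012 m or horizontal distance between bushing_58 and pad_c below 0.012 m or horizontal distance between bushing_58 and pad_d below 0.012 m) and horizontal distance between bushing_58 and stop between 0.055 and 0.105 m and angle between each of bushing_58, bushing_46, bushing_34, bushing_24's own z axis and vertical below 0.1 rad and height (world z) of bushing_58 between 0.018 and 0.028 m and linear speed of each of bushing_58, bushing_46, bushing_34, bushing_24 below 0.02 m/s and angular speed of each of bushing_58, bushing_46, bushing_34, bushing_24 below 0.2 rad/s and (horizontal distance between bushing_46 and pad_a below 0.012 m or horizontal distance between bushing_46 and pad_b below 0.012 m or horizontal distance between bushing_46 and pad_c below 0.012 m or horizontal distance between bushing_46 and pad_d below 0.012 m) and horizontal distance between bushing_46 and stop between 0.135 and 0.185 m and height (world z) of bushing_46 between 0.018 and 0.028 m and (horizontal distance between bushing_34 and pad_a below 0.012 m or horizontal distance between bushing_34 and pad_b below 0.012 m or horizontal distance between bushing_34 and pad_c below 0.012 m or horizontal distance between bushing_34 and pad_d below 0.012 m) and horizontal distance between bushing_34 and stop between 0.215 and 0.265 m and height (world z) of bushing_34 between 0.018 and 0.028 m and (horizontal distance between bushing_24 and pad_a below 0.012 m or horizontal distance between bushing_24 and pad_b below 0.012 m or horizontal distance between bushing_24 and pad_c below 0.012 m or horizontal distance between bushing_24 and pad_d below 0.012 m) and horizontal distance between bushing_24 and stop between 0.295 and 0.345 m and height (world z) of bushing_24 between 0.018 and 0.028 m and distance of gauge from where it was at the start of the episode below 0.02 m); the robot touches nothing.
It fails at once if the dial gauge is pushed more than 20 mm or tipped over (distance of gauge from where it was at the start of the episode above 0.02 m or angle between gauge's own z axis and vertical above 0.3 rad).
It also fails if it takes over 106 s, if anything falls off the work surface, if the arm or the gripper's body presses on something with over 40 N, if the wrist force passes 120 N, or if a joint passes its speed limit or range.

## Working session

There is one attempt and no reset: what is moved stays moved. The work goes in short steps, Python scripts to look and compute and a shell command to move; the robot and the scene stay as the last step left them, time stands still between calls to the robot, and variables do not carry over. Pictures are saved under pics/ and viewed, and the job is handed in when it is done.

```bash
mkdir -p pics; python3 - <<'E'
from station import r, capture
import cv2, numpy as np
s=r.sense(); print(s['time_s'],s['tcp_pos'],s['ee_rot'],s['gripper_width'],r.grip_point_offset)
for n in ("scene","top"):
    c=capture(n); cv2.imwrite(f"pics/{n}0.png",c['img']); print(n,c['fx'],c['fy'],c['cx'],c['cy']); print(np.round(c['world_from_camera'],4))
E
```

```text
0.0 [0.1428087  0.60783336 0.22147181] [[ 9.73441804e-01 -2.28934247e-01 -4.04863719e-04]
 [-2.28934585e-01 -9.73439471e-01 -2.13337261e-03]
 [ 9.42917278e-05  2.16940139e-03 -9.99997642e-01]] 1.0003727681817582 -0.0187
scene 395.52062752903896 395.52062752903896 270.4543615037053 218.7325425069441
[[-0.8191  0.3459 -0.4577  1.0454]
 [ 0.5737  0.4867 -0.6588  0.5764]
 [-0.0051 -0.8022 -0.597   0.6787]
 [ 0.      0.      0.      1.    ]]
top 460.1812160820792 460.1812160820792 279.72213532051035 209.19540677877305
[[ 0.0076 -0.9953  0.0962  0.4605]
 [-0.9996 -0.0051  0.026  -0.1409]
 [-0.0254 -0.0963 -0.995   1.2734]
 [ 0.      0.      0.      1.    ]]
```

View pics/scene0.png

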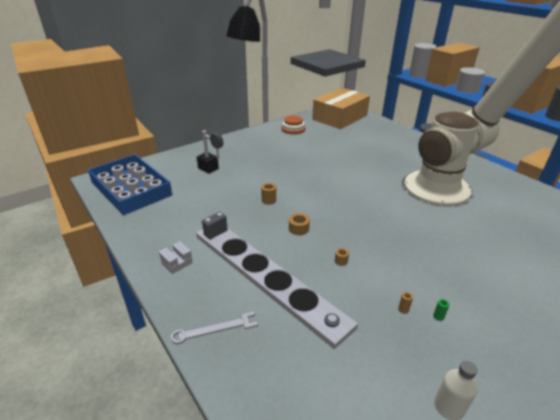

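View pics/top0.png

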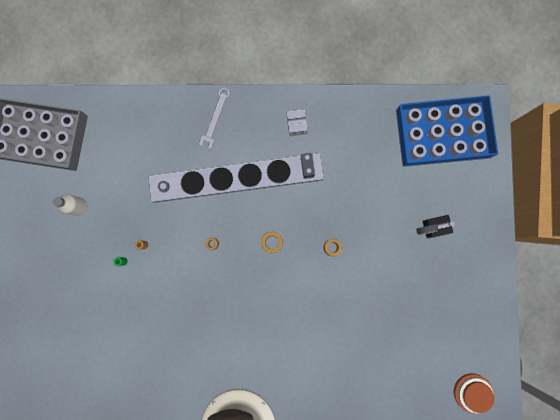

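The top view shows the rail with the stop at its right end (308,165), which is -y. The pads are at (279,171), (250,175), (221,179) and (193,183), and the clamp nut is at (163,186). The bronze rings are the 24 at (141,244), 34 at (212,244), 58 at (272,242) and 46 at (333,247). The green look-alike is at (120,261) and the gauge at (436,226). Next I'll measure.

```bash
cat > h.py <<'E'
import cv2, numpy as np
from station import r, capture
def proj(c,P):
    T=np.linalg.inv(c['world_from_camera']); q=np.atleast_2d(P)@T[:3,:3].T+T[:3,3]
    return np.c_[c['fx']*q[:,0]/q[:,2]+c['cx'], c['fy']*q[:,1]/q[:,2]+c['cy']]
def back(c,uv,z):
    T=np.array(c['world_from_camera']); uv=np.atleast_2d(uv)
    d=np.c_[(uv[:,0]-c['cx'])/c['fx'],(uv[:,1]-c['cy'])/c['fy'],np.ones(len(uv))]@T[:3,:3].T
    return T[:3,3]+d*((z-T[2,3])/d[:,2])[:,None]
def bronze(c):
    h=cv2.cvtColor(c['img'],cv2.COLOR_BGR2HSV)
    return cv2.inRange(h,(5,100,50),(25,255,255))
def ring(x,y,z,d,n=60):
    a=np.linspace(0,2*np.pi,n,endpoint=False); return np.c_[x+d/2*np.cos(a),y+d/2*np.sin(a),np.full(n,z)]
def sil_centroid(c,x,y,z0,d,h):
    p=np.r_[proj(c,ring(x,y,z0,d)),proj(c,ring(x,y,z0+h,d))].astype(np.float32)
    m=cv2.moments(cv2.convexHull(p)); return np.array([m['m10']/m['m00'],m['m01']/m['m00']]),m['m00']
def blobs(c,mask):
    out=[]
    for k in cv2.findContours(mask,cv2.RETR_EXTERNAL,cv2.CHAIN_APPROX_NONE)[0]:
        a=np.zeros_like(mask); cv2.drawContours(a,[k],-1,255,-1); m=cv2.moments(a,True)
        if m['m00']>30: out.append((m['m10']/m['m00'],m['m01']/m['m00'],m['m00'],k))
    return out
B={58:(.058,.036),46:(.046,.052),34:(.034,.032),24:(.024,.046)}
from scipy.optimize import fsolve
def locate(c,uv,z0,d,h):
    g=back(c,uv,z0+h/2)[0,:2]
    s=fsolve(lambda q:sil_centroid(c,q[0],q[1],z0,d,h)[0]-uv,g); return s,sil_centroid(c,*s,z0,d,h)[1]
E
python3 - <<'E'
from h import *
c=capture('top'); cs=capture('scene')
for nm,c_ in (('top',c),('scene',cs)):
    for b in blobs(c_,bronze(c_)):
        if b[2]>600: continue
        print(nm,np.round(b[:3],1))
        for k,(d,h) in B.items():
            p,a=locate(c_,np.array(b[:2]),0,d,h)
            if abs(a/b[2]-1)<.25: print('   ',k,p.round(4),'area ratio',round(b[2]/a,2))
# pads
for nm,c_ in (('top',c),('scene',cs)):
    dk=cv2.inRange(cv2.cvtColor(c_['img'],cv2.COLOR_BGR2GRAY),0,45)
    for b in blobs(c_,dk):
        if 150<b[2]<900:
            p=back(c_,b[:2],.023)[0]; print(nm,'dark',np.round(b[:3],1),p.round(4))
for i,(x,y,w,h) in enumerate([(90,210,280,70)]):
    cv2.imwrite('pics/crop0.png',cv2.resize(c['img'][y:y+h,x:x+w],None,fx=2.8,fy=2.8,interpolation=cv2.INTER_CUBIC))
E
```

```text
top [464.7 386.1 215. ]
    34 [ 0.119  -0.5962] area ratio 1.01
top [141.  244.4  90. ]
    24 [0.4826 0.2696] area ratio 0.83
top [332.5 247.  228. ]
    46 [ 0.4793 -0.2506] area ratio 0.88
top [211.6 243.4 123. ]
    34 [0.4871 0.0774] area ratio 0.84
top [271.3 241.9 343. ]
    58 [ 0.4919 -0.0863] area ratio 0.92
scene [405.3 302.  172. ]
scene [341.4 256.1 167. ]
    24 [0.4892 0.0803] area ratio 0.88
scene [298.7 223.4 337. ]
    46 [ 0.4947 -0.082 ] area ratio 0.85
scene [268.5 192.8 231. ]
scene [534.  162.7 574. ]
scene [292.6 130.5  73. ]
    34 [ 0.1252 -0.5885] area ratio 0.84
    24 [ 0.1351 -0.5759] area ratio 0.94
scene [293.1 119.7 128. ]
scene [530.8   0.8  83. ]
top dark [229.6 414.2 260. ] [0.0401 0.0192 0.023 ]
top dark [192.3 182.3 380. ] [0.6546 0.1337 0.023 ]
top dark [220.8 178.5 378. ] [0.6654 0.0549 0.023 ]
top dark [249.5 174.7 381. ] [ 0.6764 -0.0243  0.023 ]
top dark [278.3 170.9 385. ] [ 0.6872 -0.1035  0.023 ]
top dark [401.2 135.8 175. ] [ 0.7861 -0.4414  0.023 ]
top dark [488.9 125.9 334. ] [ 0.8142 -0.6811  0.023 ]
scene dark [303.  299.6 396. ] [0.6541 0.1353 0.023 ]
scene dark [277.6 280.1 325. ] [0.6649 0.0559 0.023 ]
scene dark [254.9 262.7 267. ] [ 0.6755 -0.0232  0.023 ]
scene dark [234.  246.9 222. ] [ 0.6867 -0.1028  0.023 ]
scene dark [207.4 163.3 257. ] [ 0.5364 -0.5329  0.023 ]
scene dark [429.1 155.2 206. ] [-0.1285 -0.1304  0.023 ]
scene dark [243.8  25.  829. ] [-0.7941 -2.434   0.023 ]h.py:28: RuntimeWarning: The iteration is not making good progress, as measured by the 
 improvement from the last ten iterations.
  s=fsolve(lambda q:sil_centroid(c,q[0],q[1],z0,d,h)[0]-uv,g); return s,sil_centroid(c,*s,z0,d,h)[1]
```

View pics/crop0.png

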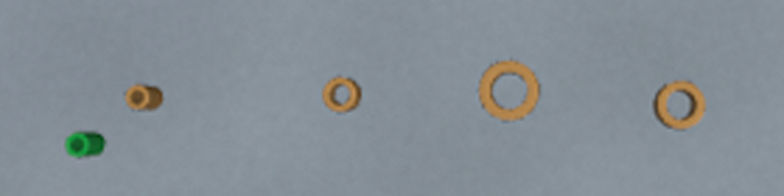

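The crop shows four bronze rings. Their outer diameters in order identify them: the 58 at (510,90) in the crop, the 46 at (680,104), the 34 at (342,94) and the thin 24 at (143,97). The green one at (85,145) is the look-alike, so I'll leave it alone. Next I'll refine the poses by averaging both cameras.

```bash
python3 - <<'E'
from h import *
c=capture('top'); cs=capture('scene')
uv={58:((271.3,241.9),(298.7,223.4)),46:((332.5,247),(268.5,192.8)),34:((211.6,243.4),(341.4,256.1)),24:((141,244.4),(405.3,302))}
def mask(c):
    h=cv2.cvtColor(c['img'],cv2.COLOR_BGR2HSV); return cv2.inRange(h,(3,70,15),(28,255,255))
R={}
for k,(d,h) in B.items():
    ps=[]
    for c_,g in zip((c,cs),uv[k]):
        b=min(blobs(c_,mask(c_)),key=lambda b:np.hypot(b[0]-g[0],b[1]-g[1]))
        p,a=locate(c_,np.array(b[:2]),0,d,h); ps.append(p); print(k,p.round(4),round(b[2]/a,2))
    R[k]=np.mean(ps,0); print('  mean',R[k].round(4))
# gauge extents & green
for nm,c_ in(('top',c),('scene',cs)):
    hs=cv2.cvtColor(c_['img'],cv2.COLOR_BGR2HSV)
    for b in blobs(c_,cv2.inRange(hs,(45,100,20),(80,255,255))):print('green',nm,locate(c_,np.array(b[:2]),0,.024,.046)[0])
s=r.sense();print(s['time_s'],s['tcp_pos'])
x,y,w,h=390,190,90,70
cv2.imwrite('pics/g0.png',cv2.resize(c['img'][y:y+h,x:x+w],None,fx=6,fy=6))
E
```

```text
58 [ 0.4919 -0.0864] 0.96
58 [ 0.487  -0.0909] 0.86
  mean [ 0.4895 -0.0887]
46 [ 0.4794 -0.2506] 0.91
46 [ 0.4745 -0.2552] 0.83
  mean [ 0.4769 -0.2529]
34 [0.4871 0.0778] 0.9
34 [0.482  0.0743] 0.81
  mean [0.4845 0.0761]
24 [0.4826 0.2698] 0.86
24 [0.4781 0.2681] 0.8
  mean [0.4804 0.2689]
green top [0.43683398 0.32682186]
green scene [0.43240846 0.32476915]
0.3 [0.14288761 0.6082625  0.22216372]h.py:28: RuntimeWarning: The iteration is not making good progress, as measured by the 
 improvement from the last ten iterations.
  s=fsolve(lambda q:sil_centroid(c,q[0],q[1],z0,d,h)[0]-uv,g); return s,sil_centroid(c,*s,z0,d,h)[1]
```

```bash
python3 - <<'E'
from h import *
c=capture('top'); cs=capture('scene')
R={58:(.4919,-.0864),46:(.4794,-.2506),34:(.4871,.0778),24:(.4826,.2698)}
rows=[]
for c_ in (c,cs):
    t=[]
    for k,(d,h) in B.items():
        x,y=R[k]; S=9; g=proj(c_,[[x,y,h/2]])[0].astype(int); o=g-20
        im=cv2.resize(c_['img'][o[1]:o[1]+40,o[0]:o[0]+40],None,fx=5,fy=5,interpolation=cv2.INTER_NEAREST)
        for z,dd in((0,d),(h,d),(h,{58:.036,46:.028,34:.020,24:.013}[k])):
            p=((proj(c_,ring(x,y,z,dd))-o+.5)*5).astype(np.int32); cv2.polylines(im,[p],True,(255,0,255) if z==0 else (0,255,0),1)
        t.append(im)
    rows.append(np.hstack(t))
cv2.imwrite('pics/ov.png',np.vstack(rows))
E
```

```text
(no output)
```

View pics/ov.png

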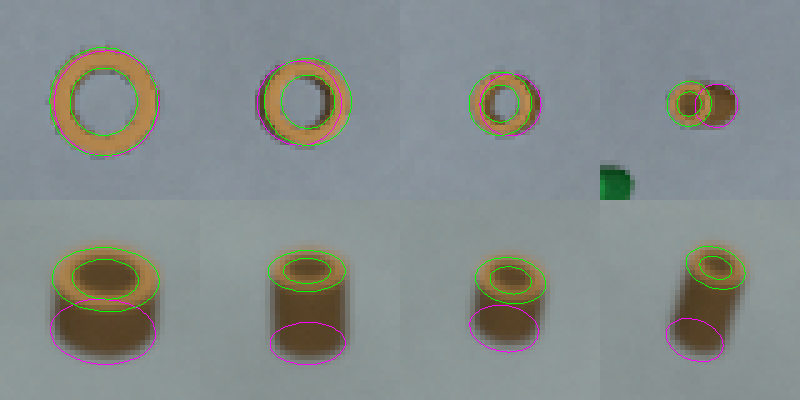

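View pics/g0.png

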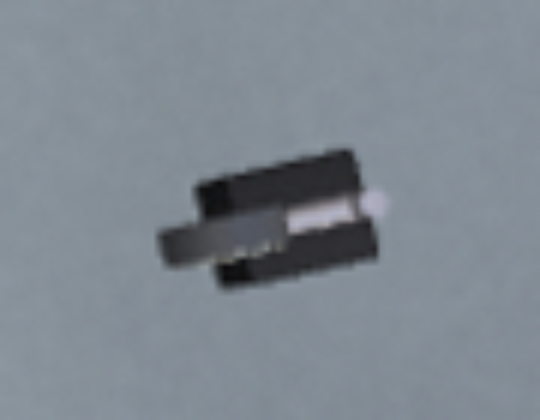

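The top-view model overlays fit the rings within about 1 px, so I'll use the top-view positions nudged slightly toward the scene result. The gauge's dial sits at its left, around (417,231). I'll set one orientation for the whole job: jaws across the rail, tool x along the rail toward the stop.

```bash
cat > go.py <<'E'
import sys, numpy as np
from scipy.spatial.transform import Rotation as Ro
from station import r
s=r.sense(); R=np.array(s['ee_rot']); p=np.array(s['tcp_pos'])
u=np.array([.6872-.6546,-.1035-.1337,0]); u/=np.linalg.norm(u)
z=np.array([0,0,-1.]); W=np.c_[u,np.cross(z,u),z]
t=np.array([float(v) for v in sys.argv[1:4]])
print('t',round(s['time_s'],2),'p',p.round(4),'grip',round(s['gripper_width'],3),'F',np.round(s['wrist_force'],1),'j',np.round(s['joints'],1))
print('rot',(Ro.from_matrix(R.T@W)).as_rotvec().round(4)); print('lin now',(R.T@(t-p)).round(4),'lin after rot',(W.T@(t-p)).round(4))
E
python3 go.py .482 .269 .15
python3 - <<'E'
from h import *
c=capture('top'); print(back(c,[[417,231],[455,223]],.125).round(3), back(c,[[426,238],[453,232],[424,221]],.05).round(3), back(c,[[70,205]],.06))
E
```

```text
t 0.4 p [0.1429 0.6083 0.2224] grip 0.999 F [-0.1 -0.2 -0.3] j [ 91.6  22.    0.4  -0.  -68.4 -14.8]
rot [ 3.0000e-04 -2.0000e-04  1.2034e+00]
lin now [0.4077 0.2527 0.0725] lin after rot [ 0.3823 -0.2897  0.0724]
[[ 0.519 -0.451  0.125]
 [ 0.539 -0.545  0.125]] [[ 0.504 -0.495  0.05 ]
 [ 0.521 -0.566  0.05 ]
 [ 0.549 -0.491  0.05 ]] [[0.5861572  0.45395576 0.06      ]]
```

```bash
python3 -m crank '[{"delta_rot":[0,0,0.172],"linear":[0,0,0],"gripper":60},{"delta_rot":[0,0,0.172],"linear":[0,0,0],"gripper":60},{"delta_rot":[0,0,0.172],"linear":[0,0,0],"gripper":60},{"delta_rot":[0,0,0.172],"linear":[0,0,0],"gripper":60},{"delta_rot":[0,0,0.172],"linear":[0,0,0],"gripper":60},{"delta_rot":[0,0,0.172],"linear":[0,0,0],"gripper":60},{"delta_rot":[0,0,0.172],"linear":[0,0,0],"gripper":60},{"delta_rot":[0,0,0],"linear":[0.04,-0.03,0.008],"gripper":60},{"delta_rot":[0,0,0],"linear":[0.04,-0.03,0.008],"gripper":60},{"delta_rot":[0,0,0],"linear":[0.04,-0.03,0.008],"gripper":60}]'; python3 go.py .482 .269 .15
```

```text
time_s: 1.7
tcp_pos: [0.2492, 0.5007, 0.1984]
ee_rot: [[0.136, -0.991, 0.0], [-0.991, -0.136, 0.0], [-0.0, -0.0, -1.0]]
wrist_force: [0.5, 0.1, -0.6]
gripper_width: 0.6
t 1.7 p [0.2492 0.5007 0.1984] grip 0.6 F [ 0.5  0.1 -0.6] j [ 80.1  16.7 -11.1   0.  -62.2 -72.3]
rot [-0.0002  0.0003  0.0001]
lin now [ 0.2612 -0.1991  0.0484] lin after rot [ 0.2612 -0.1991  0.0484]
```

```bash
python3 -m crank '[{"delta_rot":[0,0,0],"linear":[0.0435,-0.0332,0.008],"gripper":60},{"delta_rot":[0,0,0],"linear":[0.0435,-0.0332,0.008],"gripper":60},{"delta_rot":[0,0,0],"linear":[0.0435,-0.0332,0.008],"gripper":60},{"delta_rot":[0,0,0],"linear":[0.0435,-0.0332,0.008],"gripper":60},{"delta_rot":[0,0,0],"linear":[0.0435,-0.0332,0.008],"gripper":60},{"delta_rot":[0,0,0],"linear":[0.0435,-0.0332,0.008],"gripper":60},{"delta_rot":[0,0,0],"linear":[0,0,0],"gripper":60}]'; python3 go.py .482 .269 .015
python3 - <<'E'
from h import *
for n in ('top','scene'):
    c=capture(n); g=proj(c,[[.482,.269,.08]])[0].astype(int); o=np.maximum(g-65,0)
    cv2.imwrite(f'pics/a_{n}.png',cv2.resize(c['img'][o[1]:o[1]+130,o[0]:o[0]+130],None,fx=4,fy=4))
E
```

```text
time_s: 2.58
tcp_pos: [0.4827, 0.2673, 0.1497]
ee_rot: [[0.13, -0.991, -0.001], [-0.991, -0.13, -0.001], [0.001, 0.001, -1.0]]
wrist_force: [-0.1, -0.0, -0.0]
gripper_width: 0.604
t 2.58 p [0.4827 0.2673 0.1497] grip 0.604 F [-0.1 -0.  -0. ] j [ 45.8  18.7 -15.9   0.  -55.5 -38.3]
rot [ 0.0012 -0.0011 -0.0061]
lin now [-0.002   0.0003  0.1347] lin after rot [-0.0018  0.0005  0.1347]
```

View pics/a_scene.png

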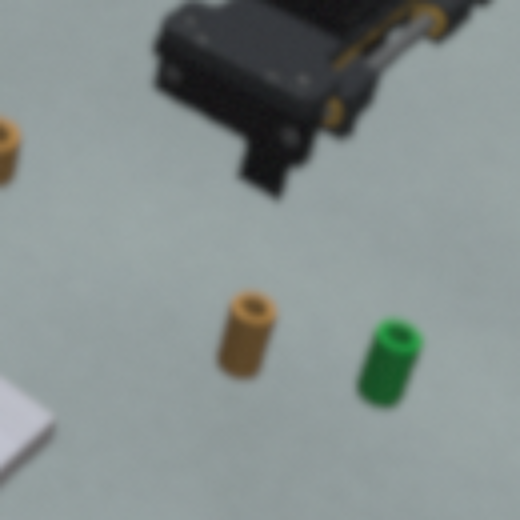

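The scene view shows the gripper above the 24 (250,335 in the crop), and the fingers will clear the green one at (390,365). Descending.

```bash
python3 -m crank '[{"delta_rot":[0,0,-0.006],"linear":[-0.002,0.0003,0.03],"gripper":60},{"delta_rot":[0,0,0],"linear":[0,0,0.04],"gripper":60},{"delta_rot":[0,0,0],"linear":[0,0,0.04],"gripper":60},{"delta_rot":[0,0,0],"linear":[0,0,0.027],"gripper":60},{"delta_rot":[0,0,0],"linear":[0,0,0],"gripper":60}]'; python3 go.py .482 .269 .012
python3 - <<'E'
from h import *
for n in ('top','scene'):
    c=capture(n); g=proj(c,[[.482,.269,.03]])[0].astype(int); o=np.maximum(g-50,0)
    cv2.imwrite(f'pics/b_{n}.png',cv2.resize(c['img'][o[1]:o[1]+100,o[0]:o[0]+100],None,fx=5,fy=5))
E
```

```text
time_s: 3.3
tcp_pos: [0.4788, 0.2722, 0.0121]
ee_rot: [[0.144, -0.99, -0.003], [-0.99, -0.144, -0.003], [0.003, 0.003, -1.0]]
wrist_force: [-0.2, -0.6, 1.0]
gripper_width: 0.598
t 3.3 p [0.4788 0.2722 0.0121] grip 0.598 F [-0.2 -0.6  1. ] j [ 46.5  29.  -23.9  -0.  -37.4 -38.2]
rot [ 0.0035 -0.0026  0.0075]
lin now [ 0.0036 -0.0027  0.0001] lin after rot [ 0.0036 -0.0027  0.0001]
```

View pics/b_scene.png

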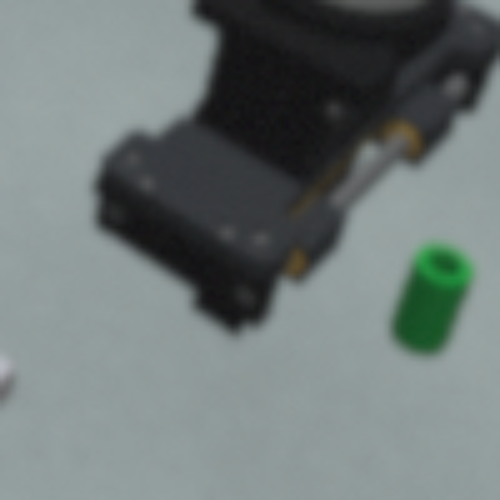

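```bash
python3 -m crank '[{"delta_rot":[0,0,0],"linear":[0,0,0],"gripper":60}]' >/dev/null; python3 go.py .482 .269 .012
```

```text
t 3.52 p [0.4812 0.2734 0.0153] grip 0.606 F [-0.   0.  -0.5] j [ 46.4  28.7 -23.7   0.  -37.4 -38.2]
rot [-0.0028  0.002   0.0065]
lin now [ 0.0044 -0.0001  0.0032] lin after rot [ 0.0044 -0.0002  0.0033]
```

```bash
python3 -m crank '[{"delta_rot":[0,0,0.006],"linear":[0.004,-0.001,0.002],"gripper":60},{"delta_rot":[0,0,0],"linear":[0,0,0],"gripper":60},{"delta_rot":[0,0,0],"linear":[0,0,0],"gripper":60}]' >/dev/null; python3 go.py .482 .269 .012;  python3 -m crank '[{"delta_rot":[0,0,0],"linear":[0,0,0],"gripper":10},{"delta_rot":[0,0,0],"linear":[0,0,0],"gripper":10},{"delta_rot":[0,0,0],"linear":[0,0,0],"gripper":10},{"delta_rot":[0,0,0],"linear":[0,0,0],"gripper":10},{"delta_rot":[0,0,0],"linear":[0,0,0],"gripper":10}]'; python3 go.py .482 .269 .012
```

```text
t 3.9 p [0.4823 0.2682 0.0118] grip 0.6 F [ 0.7 -0.1 -0. ] j [ 45.9  29.  -23.9   0.  -37.1 -38.1]
rot [-0.0003  0.0002 -0.0009]
lin now [-0.0009  0.0002 -0.0002] lin after rot [-0.0009  0.0002 -0.0002]
time_s: 4.53
tcp_pos: [0.4823, 0.2684, 0.0116]
ee_rot: [[0.136, -0.991, 0.0], [-0.991, -0.136, 0.0], [-0.0, -0.0, -1.0]]
wrist_force: [0.4, 0.5, -0.7]
gripper_width: 0.271
t 4.53 p [0.4823 0.2684 0.0116] grip 0.271 F [ 0.4  0.5 -0.7] j [ 45.9  29.  -23.9   0.  -37.  -38.1]
rot [-0.0005  0.0003 -0.0005]
lin now [-0.0006  0.0003 -0.0004] lin after rot [-0.0006  0.0003 -0.0004]
```

```bash
python3 -m crank '[{"delta_rot":[0,0,0],"linear":[0,0,-0.03],"gripper":10},{"delta_rot":[0,0,0],"linear":[0,0,-0.04],"gripper":10},{"delta_rot":[0,0,0],"linear":[0.01,-0.01,-0.04],"gripper":10},{"delta_rot":[0,0,0],"linear":[0.026,-0.0254,0],"gripper":10},{"delta_rot":[0,0,0],"linear":[0.03,-0.03,0],"gripper":10},{"delta_rot":[0,0,0],"linear":[0.03,-0.03,0],"gripper":10},{"delta_rot":[0,0,0],"linear":[0.03,-0.03,0],"gripper":10},{"delta_rot":[0,0,0],"linear":[0.03,-0.027,0],"gripper":10},{"delta_rot":[0,0,0],"linear":[0,0,0],"gripper":10},{"delta_rot":[0,0,0],"linear":[0,0,0],"gripper":10}]'; python3 go.py .6543 .1345 .036
```

```text
time_s: 5.78
tcp_pos: [0.6533, 0.1342, 0.1206]
ee_rot: [[0.135, -0.991, -0.002], [-0.991, -0.135, -0.0], [0.0, 0.002, -1.0]]
wrist_force: [-0.4, 0.0, -1.3]
gripper_width: 0.263
t 5.78 p [0.6533 0.1342 0.1206] grip 0.263 F [-0.4  0.  -1.3] j [ 25.5  30.7  -0.7  -0.  -58.8 -17.7]
rot [ 0.0022 -0.     -0.0012]
lin now [-0.0001 -0.0012  0.0846] lin after rot [-0.0001 -0.001   0.0846]
```

```bash
python3 -m crank '[{"delta_rot":[0,0,0],"linear":[0,-0.001,0.03],"gripper":10},{"delta_rot":[0,0,0],"linear":[0,0,0.03],"gripper":10},{"delta_rot":[0,0,0],"linear":[0,0,0.014],"gripper":10},{"delta_rot":[0,0,0],"linear":[0,0,0],"gripper":10},{"delta_rot":[0,0,0],"linear":[0,0,0],"gripper":10},{"delta_rot":[0,0,0],"linear":[0,0,0],"gripper":10}]'; python3 go.py .6543 .1345 .036
python3 - <<'E'
from h import *
for n in ('top','scene'):
    c=capture(n); g=proj(c,[[.6543,.1345,.03]])[0].astype(int); o=np.maximum(g-60,0)
    cv2.imwrite(f'pics/c_{n}.png',cv2.resize(c['img'][o[1]:o[1]+120,o[0]:o[0]+120],None,fx=5,fy=5))
E
```

```text
time_s: 6.52
tcp_pos: [0.656, 0.1349, 0.049]
ee_rot: [[0.136, -0.991, 0.002], [-0.991, -0.136, 0.001], [-0.001, -0.003, -1.0]]
wrist_force: [-0.8, 0.3, -1.2]
gripper_width: 0.263
t 6.53 p [0.656  0.1349 0.049 ] grip 0.263 F [-0.8  0.3 -1.2] j [ 25.4  35.   -4.5   0.  -50.4 -17.6]
rot [-0.0025  0.0006 -0.0003]
lin now [0.0002 0.0018 0.013 ] lin after rot [0.0002 0.0017 0.013 ]
```

View pics/c_scene.png

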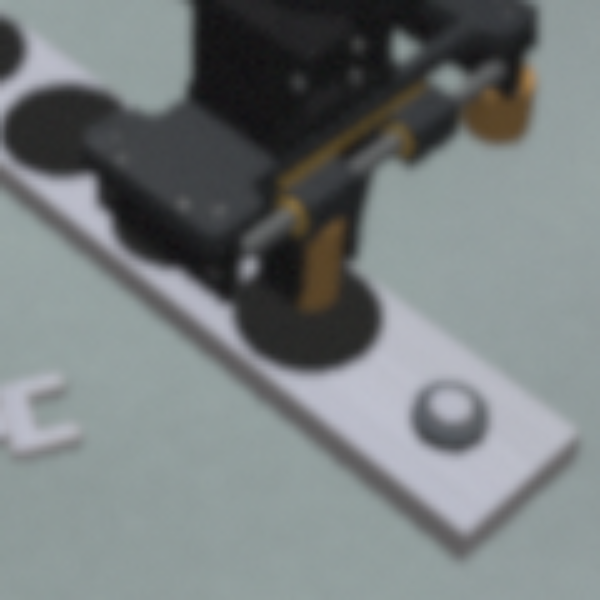

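The 24 hangs upright over the middle of the last pad (310,315 in the crop). Lowering the rest and watching the force.

```bash
python3 -m crank '[{"delta_rot":[0,0,0],"linear":[0,0.001,0.008],"gripper":10},{"delta_rot":[0,0,0],"linear":[0,0,0.004],"gripper":10},{"delta_rot":[0,0,0],"linear":[0,0,0],"gripper":10},{"delta_rot":[0,0,0],"linear":[0,0,0],"gripper":10}]'; python3 go.py .6543 .1345 .0355
```

```text
time_s: 7.12
tcp_pos: [0.6543, 0.1344, 0.0354]
ee_rot: [[0.136, -0.991, -0.0], [-0.991, -0.136, -0.0], [0.0, 0.0, -1.0]]
wrist_force: [0.1, 0.4, -1.2]
gripper_width: 0.262
t 7.12 p [0.6543 0.1344 0.0354] grip 0.262 F [ 0.1  0.4 -1.2] j [ 25.4  35.8  -5.2  -0.  -49.  -17.7]
rot [ 0.0002 -0.     -0.0006]
lin now [-0.0001 -0.0001 -0.0001] lin after rot [-0.0001 -0.0001 -0.0001]
```

```bash
python3 -m crank '[{"delta_rot":[0,0,0],"linear":[0,0,0.001],"gripper":10},{"delta_rot":[0,0,0],"linear":[0,0,0],"gripper":10},{"delta_rot":[0,0,0],"linear":[0,0,0],"gripper":60},{"delta_rot":[0,0,0],"linear":[0,0,0],"gripper":60},{"delta_rot":[0,0,0],"linear":[0,0,0],"gripper":60},{"delta_rot":[0,0,0],"linear":[0,0,-0.03],"gripper":60},{"delta_rot":[0,0,0],"linear":[0,0,-0.05],"gripper":60},{"delta_rot":[0,0,0],"linear":[0,0,-0.03],"gripper":65}]'; python3 go.py .486 .077 .12
python3 - <<'E'
from h import *
for n in ('top','scene'):
    c=capture(n); g=proj(c,[[.6543,.1345,.03]])[0].astype(int); o=np.maximum(g-60,0)
    cv2.imwrite(f'pics/d_{n}.png',cv2.resize(c['img'][o[1]:o[1]+120,o[0]:o[0]+120],None,fx=5,fy=5))
E
```

```text
time_s: 8.12
tcp_pos: [0.6553, 0.1346, 0.1475]
ee_rot: [[0.136, -0.991, 0.004], [-0.991, -0.136, 0.001], [-0.0, -0.004, -1.0]]
wrist_force: [0.7, 0.5, 0.2]
gripper_width: 0.625
t 8.12 p [0.6553 0.1346 0.1475] grip 0.625 F [0.7 0.5 0.2] j [ 25.4  29.3   1.1   0.  -61.6 -17.7]
rot [-0.0037  0.0005 -0.0002]
lin now [0.0341 0.1756 0.0269] lin after rot [0.0341 0.1755 0.0275]
```

View pics/d_scene.png

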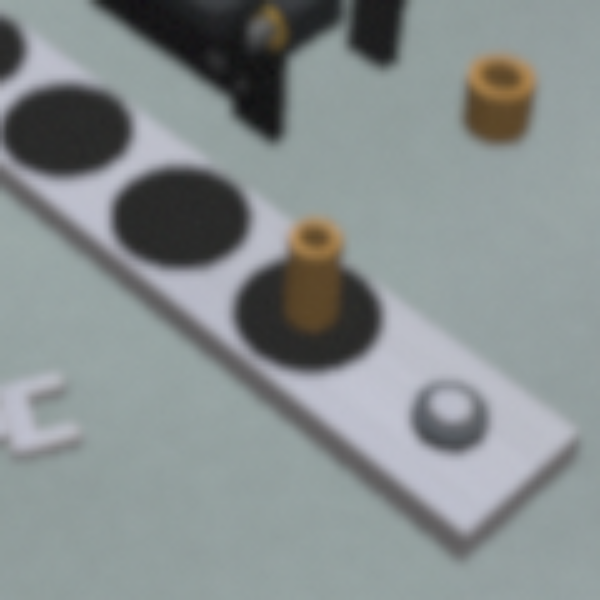

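The 24 stands upright in the middle of the farthest pad (312,275 in the crop). On to the 34.

```bash
python3 -m crank '[{"delta_rot":[0,0,0],"linear":[0.0085,0.044,0.007],"gripper":70},{"delta_rot":[0,0,0],"linear":[0.0085,0.044,0.007],"gripper":70},{"delta_rot":[0,0,0],"linear":[0.0085,0.044,0.007],"gripper":70},{"delta_rot":[0,0,0],"linear":[0.0085,0.0435,0.006],"gripper":70},{"delta_rot":[0,0,0],"linear":[0,0,0.03],"gripper":70},{"delta_rot":[0,0,0],"linear":[0,0,0.03],"gripper":70},{"delta_rot":[0,0,0],"linear":[0,0,0.02],"gripper":70},{"delta_rot":[0,0,0],"linear":[0,0,0],"gripper":70},{"delta_rot":[0,0,0],"linear":[0,0,0],"gripper":70},{"delta_rot":[0,0,0],"linear":[0,0,0],"gripper":70}]'; python3 go.py .486 .077 .007
python3 - <<'E'
from h import *
for n in ('top','scene'):
    c=capture(n); g=proj(c,[[.486,.077,.03]])[0].astype(int); o=np.maximum(g-50,0)
    cv2.imwrite(f'pics/e_{n}.png',cv2.resize(c['img'][o[1]:o[1]+100,o[0]:o[0]+100],None,fx=5,fy=5))
E
```

```text
time_s: 9.48
tcp_pos: [0.4856, 0.0772, 0.0384]
ee_rot: [[0.136, -0.991, 0.002], [-0.991, -0.136, 0.001], [-0.001, -0.002, -1.0]]
wrist_force: [-0.2, 0.3, 0.6]
gripper_width: 0.701
t 9.47 p [0.4856 0.0772 0.0384] grip 0.701 F [-0.2  0.3  0.6] j [ 28.   22.2 -31.3   0.  -36.4 -20.2]
rot [-0.0019  0.0006 -0.0005]
lin now [ 0.0002 -0.0003  0.0314] lin after rot [ 0.0002 -0.0004  0.0314]
```

View pics/e_scene.png

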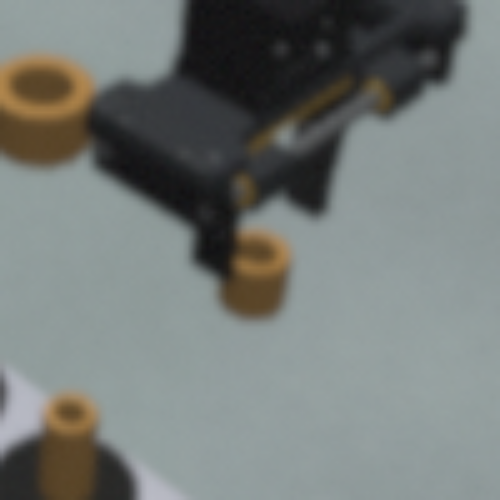

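The 34 (255,275 in the crop) sits between the open fingers. Descending and gripping.

```bash
python3 -m crank '[{"delta_rot":[0,0,0],"linear":[0,0,0.015],"gripper":70},{"delta_rot":[0,0,0],"linear":[0,0,0.0155],"gripper":70},{"delta_rot":[0,0,0],"linear":[0,0,0],"gripper":70},{"delta_rot":[0,0,0],"linear":[0,0,0],"gripper":70},{"delta_rot":[0,0,0],"linear":[0,0,0],"gripper":20},{"delta_rot":[0,0,0],"linear":[0,0,0],"gripper":20},{"delta_rot":[0,0,0],"linear":[0,0,0],"gripper":20},{"delta_rot":[0,0,0],"linear":[0,0,0],"gripper":20},{"delta_rot":[0,0,0],"linear":[0,0,0],"gripper":20}]'; python3 go.py .665 .0554 .107
```

```text
time_s: 10.7
tcp_pos: [0.4855, 0.0771, 0.0073]
ee_rot: [[0.136, -0.991, 0.001], [-0.991, -0.136, 0.0], [-0.0, -0.001, -1.0]]
wrist_force: [1.2, 0.5, 2.0]
gripper_width: 0.387
t 10.7 p [0.4855 0.0771 0.0073] grip 0.387 F [1.2 0.5 2. ] j [ 28.   25.3 -32.8   0.  -31.9 -20.2]
rot [-0.0011  0.0002 -0.0003]
lin now [ 0.0459 -0.175  -0.0995] lin after rot [ 0.046  -0.1749 -0.0997]
```

```bash
python3 -m crank '[{"delta_rot":[0,0,0],"linear":[0,0,-0.03],"gripper":20},{"delta_rot":[0,0,0],"linear":[0,0,-0.04],"gripper":20},{"delta_rot":[0,0,0],"linear":[0.01,-0.02,-0.03],"gripper":20},{"delta_rot":[0,0,0],"linear":[0.01,-0.04,0],"gripper":20},{"delta_rot":[0,0,0],"linear":[0.01,-0.04,0],"gripper":20},{"delta_rot":[0,0,0],"linear":[0.01,-0.04,0],"gripper":20},{"delta_rot":[0,0,0],"linear":[0.006,-0.035,0],"gripper":20},{"delta_rot":[0,0,0],"linear":[0,0,0],"gripper":20},{"delta_rot":[0,0,0],"linear":[0,0,0.02],"gripper":20},{"delta_rot":[0,0,0],"linear":[0,0,0.02],"gripper":20}]'; python3 -m crank '[{"delta_rot":[0,0,0],"linear":[0,0,0.02],"gripper":20},{"delta_rot":[0,0,0],"linear":[0,0,0],"gripper":20},{"delta_rot":[0,0,0],"linear":[0,0,0],"gripper":20}]';python3 go.py .665 .0554 .0308
```

```text
time_s: 11.95
tcp_pos: [0.663, 0.0549, 0.066]
ee_rot: [[0.135, -0.991, -0.002], [-0.991, -0.135, -0.0], [-0.0, 0.002, -1.0]]
wrist_force: [-1.1, 0.0, -1.7]
gripper_width: 0.387
time_s: 12.32
tcp_pos: [0.6645, 0.0551, 0.0477]
ee_rot: [[0.136, -0.991, 0.0], [-0.991, -0.136, -0.0], [0.0, -0.0, -1.0]]
wrist_force: [0.5, -0.5, -1.5]
gripper_width: 0.388
t 12.32 p [0.6645 0.0551 0.0477] grip 0.388 F [ 0.5 -0.5 -1.5] j [ 18.6  34.9  -4.9   0.  -50.2 -10.8]
rot [-0.0004 -0.0001 -0.0001]
lin now [-0.0002 -0.0005  0.0169] lin after rot [-0.0002 -0.0005  0.0169]
```

```bash
python3 -m crank '[{"delta_rot":[0,0,0],"linear":[0,0,0.011],"gripper":20},{"delta_rot":[0,0,0],"linear":[0,0,0.0045],"gripper":20},{"delta_rot":[0,0,0],"linear":[0,0,0],"gripper":20},{"delta_rot":[0,0,0],"linear":[0,0,0.0015],"gripper":20},{"delta_rot":[0,0,0],"linear":[0,0,0],"gripper":20},{"delta_rot":[0,0,0],"linear":[0,0,0],"gripper":20}]'; python3 go.py .665 .0554 .0303
```

```text
time_s: 13.08
tcp_pos: [0.6649, 0.0551, 0.0304]
ee_rot: [[0.136, -0.991, 0.001], [-0.991, -0.136, 0.0], [-0.0, -0.001, -1.0]]
wrist_force: [-0.5, 0.2, 0.5]
gripper_width: 0.388
t 13.07 p [0.6649 0.0551 0.0304] grip 0.388 F [-0.5  0.2  0.5] j [ 18.6  36.   -5.6   0.  -48.3 -10.8]
rot [-0.0007  0.     -0.0005]
lin now [-0.0003 -0.0002  0.0001] lin after rot [-0.0003 -0.0002  0.0001]
```

```bash
python3 -m crank '[{"delta_rot":[0,0,0],"linear":[0,0,0],"gripper":70},{"delta_rot":[0,0,0],"linear":[0,0,0],"gripper":70},{"delta_rot":[0,0,0],"linear":[0,0,0],"gripper":70},{"delta_rot":[0,0,0],"linear":[0,0,-0.03],"gripper":70},{"delta_rot":[0,0,0],"linear":[0,0,-0.05],"gripper":100},{"delta_rot":[0,0,0],"linear":[0,0,-0.02],"gripper":100}]'; python3 go.py .491 -.087 .12
python3 - <<'E'
from h import *
for n in ('top','scene'):
    c=capture(n); g=proj(c,[[.66,.08,.03]])[0].astype(int); o=np.maximum(g-60,0)
    cv2.imwrite(f'pics/f_{n}.png',cv2.resize(c['img'][o[1]:o[1]+120,o[0]:o[0]+120],None,fx=5,fy=5))
E
```

```text
time_s: 13.82
tcp_pos: [0.6663, 0.0553, 0.1338]
ee_rot: [[0.136, -0.991, 0.006], [-0.991, -0.136, 0.001], [-0.0, -0.006, -1.0]]
wrist_force: [0.2, -0.4, -0.9]
gripper_width: 0.843
t 13.82 p [0.6663 0.0553 0.1338] grip 0.843 F [ 0.2 -0.4 -0.9] j [ 18.6  29.9   0.    0.1 -59.8 -10.8]
rot [-0.0058  0.0002  0.    ]
lin now [0.1171 0.1931 0.0126] lin after rot [0.1171 0.1931 0.0138]
```

View pics/f_scene.png

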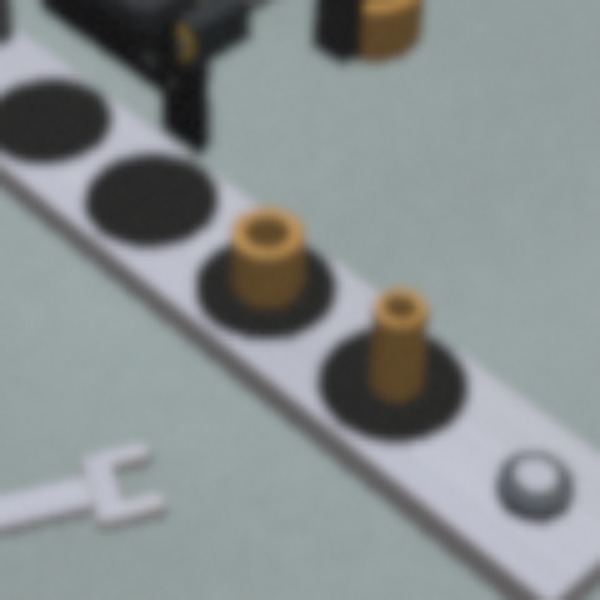

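The 34 (268,260 in the crop) is upright in the middle of its pad. On to the 58.

```bash
python3 -m crank '[{"delta_rot":[0,0,0],"linear":[0.0234,0.0386,0],"gripper":100},{"delta_rot":[0,0,0],"linear":[0.0234,0.0386,0],"gripper":100},{"delta_rot":[0,0,0],"linear":[0.0234,0.0386,0],"gripper":100},{"delta_rot":[0,0,0],"linear":[0.0234,0.0386,0],"gripper":100},{"delta_rot":[0,0,0],"linear":[0.0234,0.0386,0.01],"gripper":100},{"delta_rot":[0,0,0],"linear":[0,0,0.035],"gripper":100},{"delta_rot":[0,0,0],"linear":[0,0,0.03],"gripper":100},{"delta_rot":[0,0,0],"linear":[0,0,0],"gripper":100},{"delta_rot":[0,0,0],"linear":[0,0,0],"gripper":100},{"delta_rot":[0,0,0],"linear":[0,0,0],"gripper":100}]'; python3 go.py .491 -.087 .008
python3 - <<'E'
from h import *
for n in ('top','scene'):
    c=capture(n); g=proj(c,[[.491,-.087,.03]])[0].astype(int); o=np.maximum(g-50,0)
    cv2.imwrite(f'pics/g_{n}.png',cv2.resize(c['img'][o[1]:o[1]+100,o[0]:o[0]+100],None,fx=5,fy=5))
E
```

```text
time_s: 15.18
tcp_pos: [0.4902, -0.0869, 0.0561]
ee_rot: [[0.136, -0.991, 0.002], [-0.991, -0.136, 0.0], [0.0, -0.002, -1.0]]
wrist_force: [0.9, 1.1, 0.2]
gripper_width: 1.0
t 15.18 p [ 0.4902 -0.0869  0.0561] grip 1.0 F [0.9 1.1 0.2] j [  8.7  21.  -29.5   0.  -39.4  -0.9]
rot [-0.0023 -0.0001 -0.0002]
lin now [ 0.0002 -0.0007  0.0481] lin after rot [ 0.0002 -0.0008  0.0481]
```

View pics/g_scene.png

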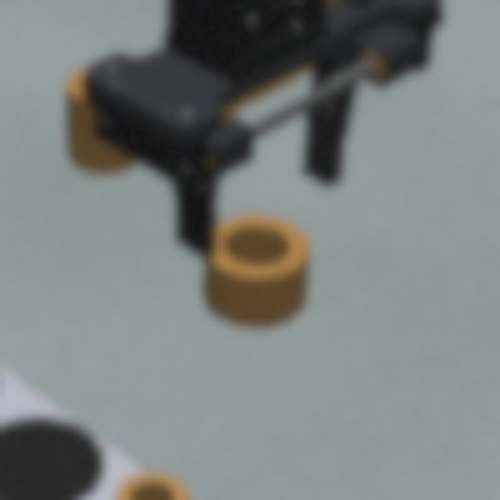

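The 58 (257,270 in the crop) lies centred under the open fingers, whose tips are at (197,245) and (325,180). Descending and gripping.

```bash
python3 -m crank '[{"delta_rot":[0,0,0],"linear":[0,-0.0007,0.018],"gripper":100},{"delta_rot":[0,0,0],"linear":[0,0,0.018],"gripper":100},{"delta_rot":[0,0,0],"linear":[0,0,0.011],"gripper":100},{"delta_rot":[0,0,0],"linear":[0,0,0],"gripper":100},{"delta_rot":[0,0,0],"linear":[0,0,0],"gripper":100},{"delta_rot":[0,0,0],"linear":[0,0,0],"gripper":50},{"delta_rot":[0,0,0],"linear":[0,0,0],"gripper":50},{"delta_rot":[0,0,0],"linear":[0,0,0],"gripper":50},{"delta_rot":[0,0,0],"linear":[0,0,0],"gripper":50},{"delta_rot":[0,0,0],"linear":[0,0,0],"gripper":50}]'; python3 go.py .687 -.103 .108
```

```text
time_s: 16.52
tcp_pos: [0.4912, -0.0868, 0.0084]
ee_rot: [[0.136, -0.991, 0.002], [-0.991, -0.136, 0.0], [0.0, -0.002, -1.0]]
wrist_force: [3.3, -0.1, -0.6]
gripper_width: 0.665
t 16.52 p [ 0.4912 -0.0868  0.0084] grip 0.665 F [ 3.3 -0.1 -0.6] j [  8.7  25.6 -31.8   0.  -32.5  -0.9]
rot [-0.0023 -0.0002 -0.0001]
lin now [ 0.0427 -0.192  -0.0992] lin after rot [ 0.0427 -0.1918 -0.0996]
```

```bash
python3 -m crank '[{"delta_rot":[0,0,0],"linear":[0,0,-0.02],"gripper":50},{"delta_rot":[0,0,0],"linear":[0,0,-0.03],"gripper":50},{"delta_rot":[0,0,0],"linear":[0,0,-0.03],"gripper":50},{"delta_rot":[0,0,0],"linear":[0.008,-0.025,-0.02],"gripper":50},{"delta_rot":[0,0,0],"linear":[0.01,-0.035,0],"gripper":50},{"delta_rot":[0,0,0],"linear":[0.01,-0.04,0],"gripper":50},{"delta_rot":[0,0,0],"linear":[0.01,-0.04,0],"gripper":50},{"delta_rot":[0,0,0],"linear":[0.0047,-0.035,0],"gripper":50},{"delta_rot":[0,0,0],"linear":[0,-0.017,0],"gripper":50},{"delta_rot":[0,0,0],"linear":[0,0,0.02],"gripper":50}]'; python3 -m crank '[{"delta_rot":[0,0,0],"linear":[0,0,0.02],"gripper":50},{"delta_rot":[0,0,0],"linear":[0,0,0.015],"gripper":50},{"delta_rot":[0,0,0],"linear":[0,0,0],"gripper":50},{"delta_rot":[0,0,0],"linear":[0,0,0],"gripper":50},{"delta_rot":[0,0,0],"linear":[0,0,0],"gripper":50}]';python3 go.py .687 -.103 .0319
python3 - <<'E'
from h import *
for n in ('top','scene'):
    c=capture(n); g=proj(c,[[.687,-.103,.03]])[0].astype(int); o=np.maximum(g-60,0)
    cv2.imwrite(f'pics/i_{n}.png',cv2.resize(c['img'][o[1]:o[1]+120,o[0]:o[0]+120],None,fx=5,fy=5))
E
```

```text
time_s: 17.77
tcp_pos: [0.6864, -0.1029, 0.0865]
ee_rot: [[0.135, -0.991, -0.001], [-0.991, -0.135, 0.001], [-0.001, 0.001, -1.0]]
wrist_force: [-0.2, -0.6, -4.9]
gripper_width: 0.668
time_s: 18.4
tcp_pos: [0.6866, -0.1032, 0.0543]
ee_rot: [[0.136, -0.991, 0.002], [-0.991, -0.136, 0.0], [0.0, -0.002, -1.0]]
wrist_force: [0.4, 0.7, -5.8]
gripper_width: 0.664
t 18.4 p [ 0.6866 -0.1032  0.0543] grip 0.664 F [ 0.4  0.7 -5.8] j [  4.8  36.7  -0.2   0.  -53.    3. ]
rot [-0.002  -0.0002 -0.0005]
lin now [-0.0001 -0.0003  0.0224] lin after rot [-0.0001 -0.0004  0.0224]
```

View pics/i_scene.png

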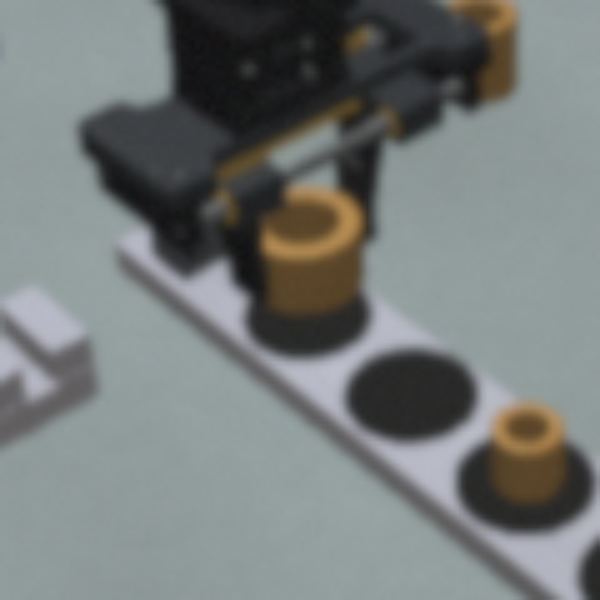

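The 58 hangs level over the pad next to the stop (305,250, pad at 308,320). Lowering.

```bash
python3 -m crank '[{"delta_rot":[0,0,0],"linear":[0,0,0.014],"gripper":50},{"delta_rot":[0,0,0],"linear":[0,0,0.006],"gripper":50},{"delta_rot":[0,0,0],"linear":[0,0,0.001],"gripper":50},{"delta_rot":[0,0,0],"linear":[0,0,0],"gripper":50},{"delta_rot":[0,0,0],"linear":[0,0,0.001],"gripper":50},{"delta_rot":[0,0,0],"linear":[0,0,0],"gripper":50},{"delta_rot":[0,0,0],"linear":[0,0,0],"gripper":50}]'; python3 go.py .687 -.103 .0314
```

```text
time_s: 19.38
tcp_pos: [0.6862, -0.1033, 0.0314]
ee_rot: [[0.136, -0.991, 0.001], [-0.991, -0.136, -0.0], [0.0, -0.001, -1.0]]
wrist_force: [-1.5, 0.8, -2.2]
gripper_width: 0.663
t 19.38 p [ 0.6862 -0.1033  0.0314] grip 0.663 F [-1.5  0.8 -2.2] j [  4.8  38.1  -1.2   0.  -50.7   3. ]
rot [-0.0006 -0.0001 -0.0006]
lin now [-0.0001 -0.0009  0.    ] lin after rot [-0.0001 -0.0009  0.    ]
```

```bash
python3 -m crank '[{"delta_rot":[0,0,0],"linear":[0,0,0.0005],"gripper":50},{"delta_rot":[0,0,0],"linear":[0,0,0],"gripper":50},{"delta_rot":[0,0,0],"linear":[0,0,0],"gripper":100},{"delta_rot":[0,0,0],"linear":[0,0,0],"gripper":100},{"delta_rot":[0,0,0],"linear":[0,0,0],"gripper":100},{"delta_rot":[0,0,0],"linear":[0,0,0],"gripper":100},{"delta_rot":[0,0,0],"linear":[0,0,-0.03],"gripper":100},{"delta_rot":[0,0,0],"linear":[0,0,-0.05],"gripper":100},{"delta_rot":[0,0,0],"linear":[0,0,-0.03],"gripper":100}]'; python3 go.py .479 -.2515 .14
python3 - <<'E'
from h import *
for n in ('top','scene'):
    c=capture(n); g=proj(c,[[.687,-.103,.03]])[0].astype(int); o=np.maximum(g-60,0)
    cv2.imwrite(f'pics/j_{n}.png',cv2.resize(c['img'][o[1]:o[1]+120,o[0]:o[0]+120],None,fx=5,fy=5))
E
```

```text
time_s: 20.5
tcp_pos: [0.6871, -0.1034, 0.1435]
ee_rot: [[0.136, -0.991, 0.004], [-0.991, -0.136, -0.0], [0.001, -0.004, -1.0]]
wrist_force: [1.1, -0.1, 0.1]
gripper_width: 0.998
t 20.5 p [ 0.6871 -0.1034  0.1435] grip 0.998 F [ 1.1 -0.1  0.1] j [  4.8  31.9   5.1   0.  -63.    3. ]
rot [-0.0038 -0.0009 -0.0002]
lin now [0.1185 0.2263 0.0028] lin after rot [0.1184 0.2263 0.0035]
```

View pics/j_scene.png

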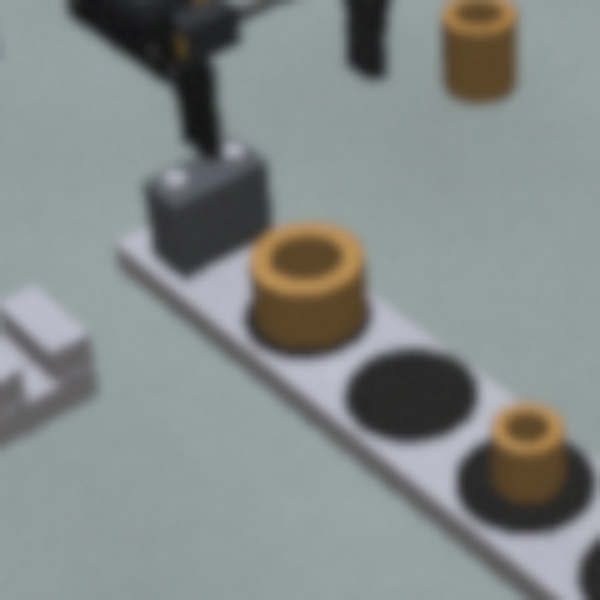

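The 58 is on its pad next to the stop (308,285). On to the 46. The gauge, about 0.2 m farther right, stays clear.

```bash
python3 -m crank '[{"delta_rot":[0,0,0],"linear":[0.0197,0.0377,0],"gripper":90},{"delta_rot":[0,0,0],"linear":[0.0197,0.0377,0],"gripper":90},{"delta_rot":[0,0,0],"linear":[0.0197,0.0377,0],"gripper":90},{"delta_rot":[0,0,0],"linear":[0.0197,0.0377,0],"gripper":90},{"delta_rot":[0,0,0],"linear":[0.0197,0.0377,0],"gripper":90},{"delta_rot":[0,0,0],"linear":[0.0199,0.0378,0],"gripper":90},{"delta_rot":[0,0,0],"linear":[0,0,0.035],"gripper":90},{"delta_rot":[0,0,0],"linear":[0,0,0.035],"gripper":90},{"delta_rot":[0,0,0],"linear":[0,0,0],"gripper":90},{"delta_rot":[0,0,0],"linear":[0,0,0],"gripper":90}]'; python3 go.py .479 -.2515 .018
python3 - <<'E'
from h import *
for n in ('top','scene'):
    c=capture(n); g=proj(c,[[.479,-.2515,.05]])[0].astype(int); o=np.maximum(g-60,0)
    cv2.imwrite(f'pics/k_{n}.png',cv2.resize(c['img'][o[1]:o[1]+120,o[0]:o[0]+120],None,fx=5,fy=5))
E
```

```text
time_s: 21.85
tcp_pos: [0.4786, -0.2515, 0.0713]
ee_rot: [[0.136, -0.991, 0.001], [-0.991, -0.136, -0.001], [0.001, -0.001, -1.0]]
wrist_force: [0.2, 0.6, 1.0]
gripper_width: 0.901
t 21.85 p [ 0.4786 -0.2515  0.0713] grip 0.901 F [0.2 0.6 1. ] j [-10.5  23.1 -22.7   0.  -44.1  18.3]
rot [-0.0009 -0.0008  0.0001]
lin now [ 0.0001 -0.0004  0.0533] lin after rot [ 0.0001 -0.0004  0.0533]
```

View pics/k_scene.png

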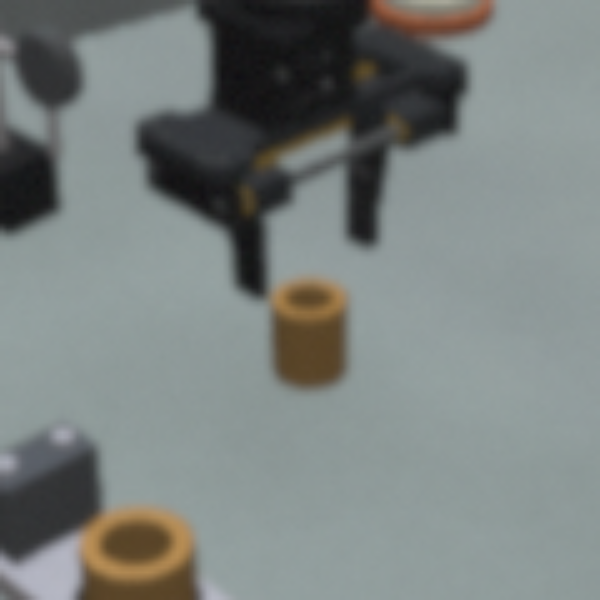

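The 46 (310,335 in the crop) is centred below the fingers, and the gauge (35,120) is well away. Descending and gripping.

```bash
python3 -m crank '[{"delta_rot":[0,0,0],"linear":[0,0,0.02],"gripper":90},{"delta_rot":[0,0,0],"linear":[0,0,0.02],"gripper":90},{"delta_rot":[0,0,0],"linear":[0,0,0.013],"gripper":90},{"delta_rot":[0,0,0],"linear":[0,0,0],"gripper":90},{"delta_rot":[0,0,0],"linear":[0,0,0],"gripper":90},{"delta_rot":[0,0,0],"linear":[0,0,0],"gripper":35},{"delta_rot":[0,0,0],"linear":[0,0,0],"gripper":35},{"delta_rot":[0,0,0],"linear":[0,0,0],"gripper":35},{"delta_rot":[0,0,0],"linear":[0,0,0],"gripper":35},{"delta_rot":[0,0,0],"linear":[0,0,0],"gripper":35}]'; python3 go.py .676 -.0238 .13
```

```text
time_s: 23.2
tcp_pos: [0.4789, -0.2514, 0.0179]
ee_rot: [[0.136, -0.991, 0.002], [-0.991, -0.136, -0.001], [0.001, -0.002, -1.0]]
wrist_force: [1.7, -1.1, -0.5]
gripper_width: 0.522
t 23.2 p [ 0.4789 -0.2514  0.0179] grip 0.522 F [ 1.7 -1.1 -0.5] j [-10.5  27.6 -25.3   0.  -36.9  18.3]
rot [-0.0021 -0.0009 -0.0002]
lin now [-0.1986 -0.2264 -0.1118] lin after rot [-0.1986 -0.2262 -0.1121]
```

```bash
python3 -m crank '[{"delta_rot":[0,0,0],"linear":[0,0,-0.022],"gripper":35},{"delta_rot":[0,0,0],"linear":[0,0,-0.03],"gripper":35},{"delta_rot":[0,0,0],"linear":[0,0,-0.03],"gripper":35},{"delta_rot":[0,0,0],"linear":[0,0,-0.03],"gripper":35},{"delta_rot":[0,0,0],"linear":[-0.0200,-0.0225,0],"gripper":35},{"delta_rot":[0,0,0],"linear":[-0.03,-0.034,0],"gripper":35},{"delta_rot":[0,0,0],"linear":[-0.03,-0.034,0],"gripper":35},{"delta_rot":[0,0,0],"linear":[-0.03,-0.034,0],"gripper":35},{"delta_rot":[0,0,0],"linear":[-0.03,-0.034,0],"gripper":35},{"delta_rot":[0,0,0],"linear":[-0.03,-0.034,0],"gripper":35}]'; python3 -m crank '[{"delta_rot":[0,0,0],"linear":[-0.0286,-0.034,0],"gripper":35},{"delta_rot":[0,0,0],"linear":[0,0,0],"gripper":35},{"delta_rot":[0,0,0],"linear":[0,0,0.02],"gripper":35},{"delta_rot":[0,0,0],"linear":[0,0,0.03],"gripper":35},{"delta_rot":[0,0,0],"linear":[0,0,0.015],"gripper":35},{"delta_rot":[0,0,0],"linear":[0,0,0],"gripper":35},{"delta_rot":[0,0,0],"linear":[0,0,0],"gripper":35},{"delta_rot":[0,0,0],"linear":[0,0,0],"gripper":35}]';python3 go.py .676 -.0238 .0414
python3 - <<'E'
from h import *
for n in ('top','scene'):
    c=capture(n); g=proj(c,[[.676,-.0238,.03]])[0].astype(int); o=np.maximum(g-60,0)
    cv2.imwrite(f'pics/l_{n}.png',cv2.resize(c['img'][o[1]:o[1]+120,o[0]:o[0]+120],None,fx=5,fy=5))
E
```

```text
time_s: 24.45
tcp_pos: [0.6444, -0.0555, 0.1275]
ee_rot: [[0.135, -0.991, -0.005], [-0.991, -0.135, 0.0], [-0.001, 0.005, -1.0]]
wrist_force: [1.0, -0.6, -3.8]
gripper_width: 0.522
time_s: 25.45
tcp_pos: [0.6761, -0.0237, 0.066]
ee_rot: [[0.136, -0.991, 0.002], [-0.991, -0.136, 0.0], [0.0, -0.002, -1.0]]
wrist_force: [0.1, -1.3, -4.4]
gripper_width: 0.524
t 25.45 p [ 0.6761 -0.0237  0.066 ] grip 0.524 F [ 0.1 -1.3 -4.4] j [ 11.7  34.5  -2.5   0.  -52.9  -3.9]
rot [-0.0025 -0.     -0.0006]
lin now [0.0001 0.0001 0.0246] lin after rot [0.0001 0.0001 0.0246]
```

View pics/l_scene.png

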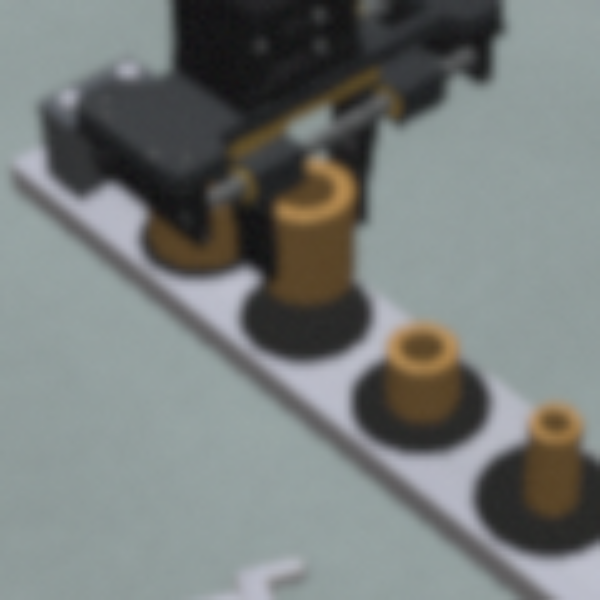

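The 46 hangs upright over the second pad (312,235, pad at 305,315), clear of its neighbours. Lowering.

```bash
python3 -m crank '[{"delta_rot":[0,0,0],"linear":[0,0,0.015],"gripper":35},{"delta_rot":[0,0,0],"linear":[0,0,0.0075],"gripper":35},{"delta_rot":[0,0,0],"linear":[0,0,0.001],"gripper":35},{"delta_rot":[0,0,0],"linear":[0,0,0],"gripper":35},{"delta_rot":[0,0,0],"linear":[0,0,0.001],"gripper":35},{"delta_rot":[0,0,0],"linear":[0,0,0],"gripper":35},{"delta_rot":[0,0,0],"linear":[0,0,0],"gripper":35}]'; python3 go.py .676 -.0238 .0409
```

```text
time_s: 26.42
tcp_pos: [0.675, -0.0238, 0.0408]
ee_rot: [[0.136, -0.991, -0.0], [-0.991, -0.136, -0.0], [0.0, 0.0, -1.0]]
wrist_force: [-5.7, 0.8, 5.1]
gripper_width: 0.525
t 26.43 p [ 0.675  -0.0238  0.0408] grip 0.525 F [-5.7  0.8  5.1] j [ 11.7  36.   -3.8   0.  -50.2  -3.9]
rot [ 0.0005 -0.0001 -0.0005]
lin now [ 0.0001 -0.001  -0.0001] lin after rot [ 0.0002 -0.001  -0.0001]
```

In contact. Releasing and moving clear, back over the bench.

```bash
python3 -m crank '[{"delta_rot":[0,0,0],"linear":[0,0,0],"gripper":90},{"delta_rot":[0,0,0],"linear":[0,0,0],"gripper":90},{"delta_rot":[0,0,0],"linear":[0,0,0],"gripper":90},{"delta_rot":[0,0,0],"linear":[0,0,0],"gripper":90},{"delta_rot":[0,0,0],"linear":[0,0,-0.03],"gripper":90},{"delta_rot":[0,0,0],"linear":[0,0,-0.05],"gripper":90},{"delta_rot":[0,0,0],"linear":[0,0,-0.05],"gripper":90},{"delta_rot":[0,0,0],"linear":[0,0.03,0],"gripper":90},{"delta_rot":[0,0,0],"linear":[0,0.05,0],"gripper":90},{"delta_rot":[0,0,0],"linear":[0,0.05,0],"gripper":90}]'; python3 -m crank '[{"delta_rot":[0,0,0],"linear":[0,0.05,0],"gripper":90},{"delta_rot":[0,0,0],"linear":[0,0.04,0],"gripper":90},{"delta_rot":[0,0,0],"linear":[0,0,0],"gripper":90},{"delta_rot":[0,0,0],"linear":[0,0,0],"gripper":90}]'
python3 - <<'E'
from h import *
T={58:(.687,-.103),46:(.676,-.0238),34:(.665,.0554),24:(.6543,.1345)}
for n in ('top','scene'):
    c=capture(n); cv2.imwrite(f'pics/z_{n}.png',c['img'])
    h_=cv2.cvtColor(c['img'],cv2.COLOR_BGR2HSV); m=cv2.inRange(h_,(3,70,15),(28,255,255))
    for k,(d,h) in B.items():
        g=sil_centroid(c,*T[k],.023,d,h)[0]
        b=min(blobs(c,m),key=lambda b:np.hypot(b[0]-g[0],b[1]-g[1]))
        p,a=locate(c,np.array(b[:2]),.023,d,h); print(n,k,p.round(4),'off mm',((p-T[k])*1000).round(1),'ratio',round(b[2]/a,2))
    g=proj(c,[[.67,.015,.03]])[0].astype(int); o=np.maximum(g-[90,65],0)
    cv2.imwrite(f'pics/zc_{n}.png',cv2.resize(c['img'][o[1]:o[1]+130,o[0]:o[0]+180],None,fx=4.4,fy=4.4))
E
```

```text
time_s: 27.68
tcp_pos: [0.5453, -0.0415, 0.17]
ee_rot: [[0.136, -0.991, 0.001], [-0.991, -0.136, 0.0], [-0.0, -0.001, -1.0]]
wrist_force: [-0.8, -0.1, 0.8]
gripper_width: 0.904
time_s: 28.18
tcp_pos: [0.4583, -0.0534, 0.1707]
ee_rot: [[0.136, -0.991, 0.002], [-0.991, -0.136, 0.0], [0.0, -0.002, -1.0]]
wrist_force: [0.8, 0.0, 0.1]
gripper_width: 0.9
top 58 [ 0.6849 -0.1039] off mm [-2.1 -0.9] ratio 0.98
top 46 [ 0.6738 -0.0234] off mm [-2.2  0.4] ratio 1.03
top 34 [0.6646 0.0549] off mm [-0.4 -0.5] ratio 1.09
top 24 [0.654  0.1354] off mm [-0.3  0.9] ratio 1.1
scene 58 [ 0.6758 -0.0672] off mm [-11.2  35.8] ratio 1.83
scene 46 [ 0.6807 -0.0586] off mm [  4.7 -34.8] ratio 2.04
scene 34 [0.6629 0.0555] off mm [-2.1  0.1] ratio 0.98
scene 24 [0.6535 0.1368] off mm [-0.8  2.3] ratio 1.0
```

View pics/zc_scene.png

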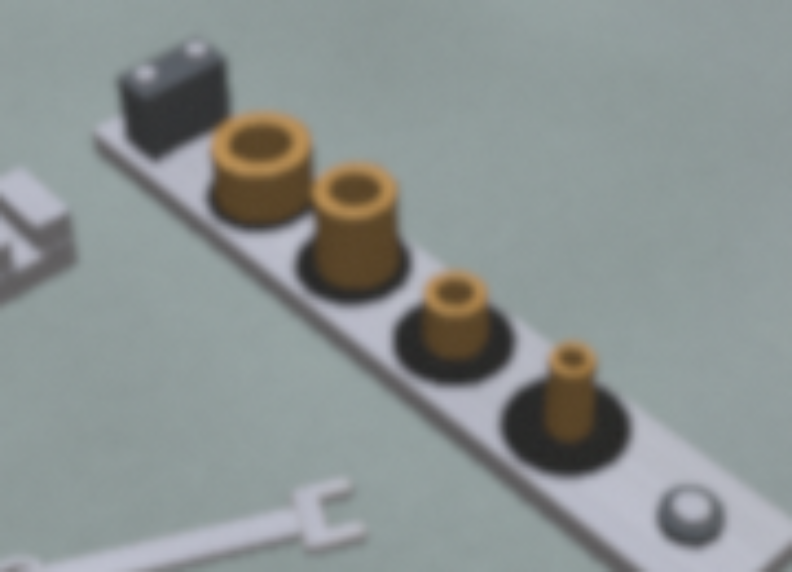

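View pics/z_top.png

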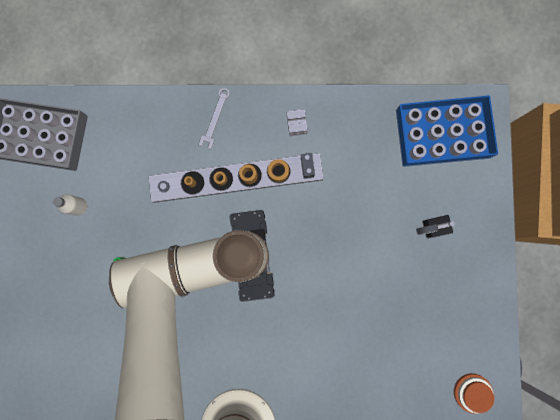

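The final pictures show all four bushings upright in the middle of their pads in the right order from the stop: 58 (260,170), 46 (355,225), 34 (455,315) and 24 (570,390) in the scene crop. The gauge is unmoved at (436,226) in the top view, and the gripper is clear and open. Handing in.

```bash
python3 -c "
from station import workorder
print(workorder.finish_job())"
```

```text
the job is handed in; nothing more can be done
None
```

All four bushings are standing upright on their pads in order from the stop: 58, 46, 34, then 24 on the farthest pad. I handed the job in at about 28 s with the gripper open and clear, and no verdict was reported.

- **Position:** The top camera puts each bushing within about 2.5 mm of its pad's centre, against the 12 mm allowed. The scene camera agrees for the 34 and the 24.
- **Check that failed:** The scene camera's automatic fit gave no valid result for the 58 and the 46, because they overlap in that view and were measured as one blob. For those two I relied on the top-camera fit and on the scene picture, where both look centred and upright.
- **Grasp:** The jaw openings matched the diameters for all four (about 24, 34, 58 and 46 mm).
- **Force:** Wrist forces stayed below about 8 N in every reading I took.
- **Left alone:** The gauge is at the same spot in the top image as at the start. I never reached for the green look-alike.

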